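# Set the bag sealer four clicks up and start it

## Robot

A 6-joint arm with a two-finger parallel gripper is mounted at the origin on the work surface. World frame = base frame: x ahead of the robot, y to its left, z up, the work surface at z = 0. Lengths are in m, angles in degrees, forces in N, time in s.
With the tool pointing down it reaches from about 0.4 to 0.825 m from the base axis. Payload 7 kg.
Tool frame: the origin (TCP) lies midway between the tips of the shut fingers; the grasp point (between the pads) lies 19 mm behind it; z points along the fingers, y is the line along which they close (so a half turn about z gives the same grasp; the last joint's range is limited). The gripper opens to 88 mm and grips with 3 to 60 N. Pads are 19 mm wide; open, the fingers measure 130 mm over their backs; the gripper's body (78 mm by 193 mm) begins 47 mm behind the grasp point.
Start: joints at [85.892, 20.546, 0.682, 0, -70.136, -16.507], TCP at [0.238, 0.632, 0.227] pointing down, gripper open.
Joint ranges: [-176.03, 176.03], [-82.01, 121.73], [-58.28, 71.71], [-173.87, 95.51], [-174.79, -0.11], [-173.66, 173.66]. Speed limits (degrees/s): [136.94, 136.94, 172.46, 180, 180, 180].

## Interface

Orientations are given as a 3x3 rotation matrix whose columns are the frame's x, y, z axes.
In Python, from rig import robot gives the robot as it stands. Calls block until the motion is done:
- robot.goto(position, orientation): joint-space move of the TCP to a pose.
- robot.servo_line(position, ori=None, speed=0.15): straight line of the TCP; ori=None keeps the orientation; speed is the mean speed in m/s.
- robot.movej(angles): joint-space move.
- robot.move_gripper(opening): opening from 0.0 (shut) to 1.0 (fully open); the grip force is fixed at half the most; returns when the fingers have stopped.
- robot.dwell(seconds).
- robot.ik(position, orientation): joint angles nearest the present ones, or None.
- robot.grab_frame(name): name is "side" or "top" or "wrist"; returns (picture, depth): 480x640x3 uint8, red, green, blue; 480x640 float32, m along the optical axis (not along the pixel's ray), 0 where there is no reading.
- robot.camera_info(name): a dict with "vfov" (degrees; the focal length in pixels is half the picture's height over the tangent of half this angle, whatever the lens; pixels are square), "cx", "cy" (the principal point, pixels), "k1" (the pictures are not rectified: a ray, as slopes to the right and down, at radius r is drawn at 1 + k1 r^2 times it, then the intrinsics apply), "view" (4x4, takes a point from world to camera coordinates); the wrist camera has in their place "T_tool_cam" (4x4, takes a point from camera to tool coordinates, whose origin is the TCP and whose axes are the flange's). Camera axes: x right, y down, z forward; pixel columns grow to the right and rows downward; lengths in m; the calibration is good to about 2 mm. A picture is of the moment at which its call begins: read the wrist's pose just before it. camera_info takes no time and is no camera call.
A pose or a line that the arm cannot do raises robot.Unreachable and nothing moves.
- robot.job_done(): hands the job in; it is judged then, once.
Readings, each from a call of its own:
- robot.read_t(): time.
- robot.read_qpos(): joint angles.
- robot.read_qvel(): joint speeds.
- robot.read_effort(): joint torques, N m.
- robot.read_position(): TCP position.
- robot.read_tcp_rot(): TCP orientation.
- robot.read_force(): force on the tool from outside, world axes, zero at the start.
- robot.read_ft_torque(): the same for the moment, N m.
- robot.read_grip_width(): opening from 0.0 (shut) to 1.0 (fully open).
- robot.read_finger_force(): force on a finger pad.
Only numpy, scipy, OpenCV 4.12 (cv2) and the standard library are available. Lean on these libraries where they do the work, as an engineer would, in place of code of your own. Each camera call takes 0.05 s, during which the arm holds its last target. There are 200 camera calls.

## Task

The next seed pouches are of thicker film: with a fingertip against the side of its pointer, push the vacuum sealer's click-stop dial round clockwise (seen from above) by exactly four clicks from where it stands. Then press the large round start button fully down with a fingertip and let it come back up. Push gently, do not pinch the dial, and leave the square stop button, the jars and the loose jar lid alone.

Things in the scene. Friction and masses are not known exactly. Their poses are not given: they have to be found in the camera images.
- sealer: Vacuum bag sealer, fixed to the table: 250 mm deep (x), 420 long (y), 85 high. Origin: centre of its underside. x points from front (grey lid over the jaws, 80 mm high, x -125 to -7) to rear (steel control deck, top z 85, x 0 to 125), y to its left end, z up. On the deck at x 62: round gauge (64 mm wide, 10 high) at y 150, dial at y 30, round start button at y -105, square stop button at y -175.
- dial_axis (a point): Point on the dial's upright axis, at the level of the deck's top. Fixed.
- pointer (a point): Outer end of the dial's pointer, on its centre line, 34 mm from the axis, 18 mm above the deck; turns with the dial. The black dial: a round skirt 68 mm across, its top 9 mm above the deck, and on it the pointer, a straight bar 12 mm wide with flat upright sides from 9 to 27 mm above the deck. The bar runs from 34 mm on the pointing side (white line) to 24 mm beyond the axis.
- dial (a joint): Angle of the dial (rad), growing clockwise seen from above. Eight click stops 30 degrees (0.524) apart, at 0 to 3.665, end stops just beyond; it starts in one of the first three. At 0 the pointer is 105 degrees counter-clockwise from the sealer's +x. Pushed 25 mm from the axis it takes about 4 N to leave a stop; from half-way it snaps into the next by itself and stays there when let go.
- start_top (a point): Centre of the top of the start button: round, grey, 34 mm across, its top 21 mm above the deck, standing 13 mm out of a black bezel 46 mm across.
- start (a joint): Travel of the start button (m): 0 up, 0.006 fully down; it springs back. Fully down takes about 5 N, then it meets a hard stop.
- stop_top (a point): Centre of the top of the stop button: square, grey, 20 mm wide, its top 17 mm above the deck. Not to be used.
- stop (a joint): Travel of the stop button (m), 0 up; to be left alone.
- jar_a: Loose glass jar with label and steel lid, 78 mm across, 130 mm high, standing by the left end of the sealer. Origin: centre of its underside.
- jar_b: Loose glass jar like the other, standing behind the sealer. Origin: centre of its underside.
- jar_c: Loose smaller glass jar with lid, 70 mm across, 105 mm high, by the right end of the sealer. Origin: centre of its underside.
- jar_lid: Loose steel jar lid, 72 mm across, 14 mm high, lying on the sealer's grey lid. Origin: centre of its underside.

How it is judged (in metres and radians):
On the way, in this order (a step that is already met when the one before it is completed fails the run):
1. the dial rests four clicks further clockwise than at the start (distance of pointer from where it was at the start of the episode between 0.0564 and 0.0611 m), for 0.3 s.
2. the start button is pressed fully down (value of joint start above 0.0045 m), for 0.1 s.
At the end, for the whole second after the job is handed in: The dial rests four clicks (120 degrees, within 8) clockwise of where it started, the start button has been pressed at least 4.5 of its 6 mm and is up again, the stop button is up, and the jars and the loose jar lid stand within 30 mm of where they were (all of step 1 and velocity of joint dial below 0.05 rad/s and value of joint each of start, stop below 0.001 m and distance of each of jar_a, jar_b, jar_c, jar_lid from where it was at the start of the episode below 0.03 m); the robot touches nothing.
It fails at once if the start button pressed (more than 3 mm) before the dial stands four clicks on (value of joint start above 0.003 m and not (distance of pointer from where it was at the start of the episode between 0.0564 and 0.0611 m)).
It fails at once if the stop button pressed (more than 3 mm) (value of joint stop above 0.003 m).
It fails at once if the dial pinched or forced (more than 18 N from the fingers) (contact force between the fingers and dial above 18 N).
It fails at once if a jar or the loose jar lid lifted or moved by more than 30 mm (distance of any of jar_a, jar_b, jar_c, jar_lid from where it was at the start of the episode above 0.03 m).
It also fails if it takes over 48 s, if anything falls off the work surface, if the arm or the gripper's body presses on something with over 40 N, if the wrist force passes 120 N, or if a joint passes its speed limit or range.

## Working session

There is one attempt and no reset: what is moved stays moved. The work goes in short steps, each a Python script; the robot and the scene stay as the last script left them, time stands still between calls to the robot, and variables do not carry over. Pictures are saved under pics/ and viewed, at most 10 in all, crops included, and the job is handed in when it is done.

```bash
mkdir -p pics; cat > h.py <<'E'
import numpy as np, cv2
from rig import robot
def K(ci):
    f=240/np.tan(np.radians(ci["vfov"])/2); return f
def world(ci,u,v,d,Tw=None):
    f=K(ci); p=np.array([(u-ci["cx"])/f,(v-ci["cy"])/f]); q=p.copy()
    for _ in range(20): q=p/(1+ci["k1"]*(q@q))
    c=np.array([q[0]*d,q[1]*d,d,1.0])
    T=np.linalg.inv(np.array(ci["view"])) if Tw is None else Tw@np.array(ci["T_tool_cam"])
    return (T@c)[:3]
def cloud(ci,D,Tw=None):
    f=K(ci); v,u=np.mgrid[0:480,0:640]; px=(u-ci["cx"])/f; py=(v-ci["cy"])/f; qx,qy=px,py
    for _ in range(20):
        s=1+ci["k1"]*(qx**2+qy**2); qx,qy=px/s,py/s
    P=np.stack([qx*D,qy*D,D,np.ones_like(D)],-1)
    T=np.linalg.inv(np.array(ci["view"])) if Tw is None else Tw@np.array(ci["T_tool_cam"])
    return (P@T.T)[...,:3]
def snap(name,fn):
    T=np.eye(4); T[:3,:3]=np.array(robot.read_tcp_rot()); T[:3,3]=robot.read_position()
    im,D=robot.grab_frame(name); cv2.imwrite(f"pics/{fn}.png",im[...,::-1]); np.savez(f"pics/{fn}.npz",D=D,T=T); return im,D,T
E
python3 - <<'E'
from h import *
for n in("top","side"): 
    im,D,T=snap(n,n+"0"); print(n,robot.camera_info(n))
print(robot.camera_info("wrist"),T,robot.read_t())
E
```

```text
top {'vfov': 53.86062601358143, 'cx': 321.61122425495074, 'cy': 239.94852133734474, 'k1': -0.06360329429994147, 'view': array([[-0.02641726, -0.99945531, -0.01977918,  0.06039386],
       [-0.99523459,  0.02815323, -0.09335685,  0.63001466],
       [ 0.09386285,  0.01721869, -0.99543623,  1.04629979],
       [ 0.        ,  0.        ,  0.        ,  1.        ]])}
side {'vfov': 53.91914126496097, 'cx': 313.3029339163244, 'cy': 237.9280487411044, 'k1': -0.05122628741490458, 'view': array([[ 0.8790535 , -0.47672144, -0.00127223, -0.5092597 ],
       [-0.34824323, -0.64031822, -0.68463072,  0.29426964],
       [ 0.32556351,  0.60227008, -0.72888899,  0.92822852],
       [ 0.        ,  0.        ,  0.        ,  1.        ]])}
{'vfov': 68.21450907926365, 'cx': 319.9493905421625, 'cy': 238.04436753180434, 'k1': -0.024018478795003913, 'T_tool_cam': array([[ 2.59082258e-04, -9.54805138e-01, -2.97232369e-01,
         8.25142013e-02],
       [ 9.99999704e-01,  4.62579299e-04, -6.14303583e-04,
        -5.92018064e-04],
       [ 7.24033758e-04, -2.97232122e-01,  9.54804976e-01,
        -1.58819408e-01],
       [ 0.00000000e+00,  0.00000000e+00,  0.00000000e+00,
         1.00000000e+00]])} [[ 9.35915074e-01 -3.52225455e-01 -4.50382498e-04  2.37512253e-01]
 [-3.52225723e-01 -9.35913834e-01 -1.52836877e-03  6.31339961e-01]
 [ 1.16811175e-04  1.58905967e-03 -9.99998731e-01  2.25649999e-01]
 [ 0.00000000e+00  0.00000000e+00  0.00000000e+00  1.00000000e+00]] 0.1
```

View pics/top0.png

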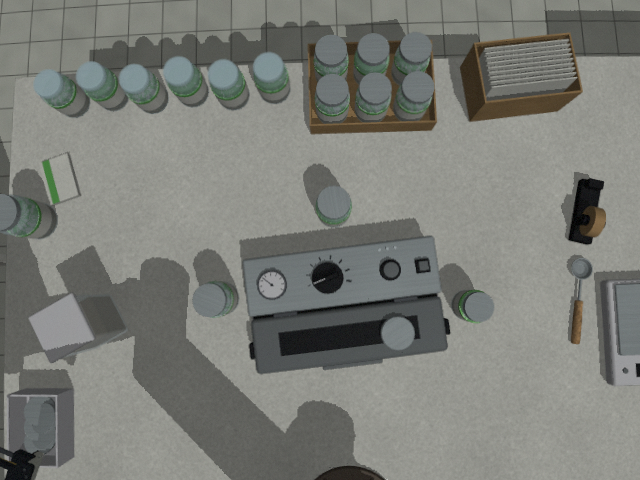

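View pics/side0.png

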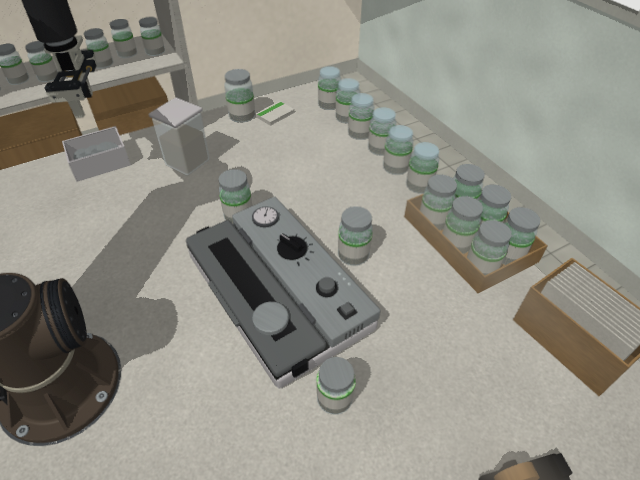

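The top view shows the gauge at (272,284), dial at (327,277), start button at (390,269), stop at (422,265) and lid at (398,333). The side view agrees, and the space over the deck is free. Next I'll locate these points and fly a wrist look over the dial.

```bash
python3 - <<'E'
from h import *
ci=robot.camera_info("top"); D=np.load("pics/top0.npz")["D"]; P=cloud(ci,D)
for n,(u,v) in dict(gauge=(272,284),dial=(327,277),start=(390,269),stop=(422,265),deck=(300,280),deck2=(408,281),jarb=(334,205),jarc=(474,306),jara=(213,298)).items(): print(n,P[v,u].round(4))
g=P[284,272,:2]; s=P[265,422,:2]; ax=g-s; yaw=np.degrees(np.arctan2(ax[1],ax[0]))-90; print("len",np.linalg.norm(ax),"(0.325) yaw",yaw)
d=P[277,327]
# wrist look: camera optical axis offset ; place camera above the dial, tool x along ~ sealer
a=np.radians(yaw)
for off in (0,90,180,-90):
    b=a+np.radians(off); x=np.array([np.cos(b),np.sin(b),0]); R=np.stack([x,np.cross([0,0,-1],x),[0,0,-1]],1)
    p=np.array([d[0],d[1],0.27])-0.05*x; p[2]=0.27
    print(off,robot.ik(p,R))
E
```

```text
gauge [0.5341 0.1502 0.0938]
dial [0.5457 0.0325 0.1107]
start [ 0.5589 -0.1003  0.106 ]
stop [ 0.5657 -0.1695  0.098 ]
deck [0.5304 0.0246 1.1015]
deck2 [ 0.5327 -0.1409  0.0821]
jarb [0.6946 0.0137 0.1278]
jarc [ 0.4763 -0.2742  0.103 ]
jara [0.5082 0.2688 0.1283]
len 0.3212845015789615 (0.325) yaw 5.628575834523517
0 [ 25.90385847   1.92505759 -17.21696385   0.         -70.85797856
  69.72471737]
90 [ 18.58418755   7.34036282 -11.20216169   0.         -71.45747549
 167.04438828]
180 [  22.3497793    11.78754161   -5.74682137    0.          -72.46563702
 -106.72120346]
-90 [ 29.17843039   6.96174607 -11.6453017    0.         -71.39295223
 -23.54985456]
```

```bash
python3 - <<'E'
from h import *
a=np.radians(5.6); x=np.array([np.cos(a),np.sin(a),0]); R=np.stack([x,np.cross([0,0,-1],x),[0,0,-1]],1)
robot.move_gripper(0.0)
robot.goto([0.5457,0.0325-.02,0.26],R); robot.dwell(0.2)
im,D,T=snap("wrist","w0"); snap("side","s1")
print(robot.read_t(),robot.read_position(),robot.read_force())
E
```

```text
4.2833 [0.54573502 0.01283445 0.25993019] [0.66380373 0.02684273 0.19596187]
```

View pics/w0.png

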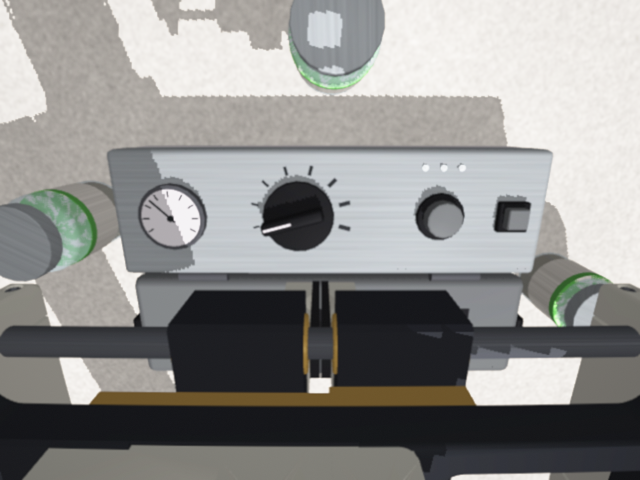

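The wrist view shows the dial at (298,214) with its pointer at about 105° (white end at (262,229)). That is stop 0. The start button is at (440,214) and the stop button at (513,217). Now I'll measure precisely from depth, including the fingertips.

```bash
python3 - <<'E'
from h import *
ci=robot.camera_info("wrist"); z=np.load("pics/w0.npz"); D,T=z["D"],z["T"]; P=cloud(ci,D,T); C=P.reshape(-1,3)
u,v=np.meshgrid(range(640),range(480)); U=np.stack([u,v],-1).reshape(-1,2)
def reg(c,r): return np.hypot(*(U-c).T)<r
deck=np.median(C[reg((370,200),15),2]); print("deck",deck)
top=C[reg((440,214),12)]; top=top[abs(top[:,2]-np.median(top[:,2]))<.003]
def circ(c,r,lo,hi):
    q=C[reg(c,r)]; q=q[(q[:,2]-deck>lo)&(q[:,2]-deck<hi)]; (x,y),rr=cv2.minEnclosingCircle((q[:,:2]*1000).astype(np.float32)); return x,y,rr,np.median(q[:,2]),len(q),q[:,:2].mean(0)
print("start",circ((440,214),35,.017,.025)); print("stop",circ((513,217),25,.013,.020)); print("gauge",circ((172,215),45,.006,.014))
print("skirt",circ((298,214),50,.006,.013))
q=C[reg((298,214),45)]; q=q[(q[:,2]-deck>.022)&(q[:,2]-deck<.032)]
rect=cv2.minAreaRect((q[:,:2]*1000).astype(np.float32)); print("bar",rect,np.median(q[:,2]),len(q)); print(cv2.boxPoints(rect))
# fingers in tool frame
Tc=np.linalg.inv(T); L=(C-T[:3,3])@T[:3,:3]
for lo,hi in((-.003,.004),(-.01,-.003),(-.02,-.01),(-.04,-.02),(-.07,-.04)):
    m=(L[:,2]>lo)&(L[:,2]<hi)&(abs(L[:,0])<.08)&(abs(L[:,1])<.1); 
    if m.any(): print(lo,hi,m.sum(),L[m].min(0).round(4),L[m].max(0).round(4))
E
```

```text
deck 0.08571700725916054
start (558.820068359375, -100.13240814208984, 17.0103816986084, np.float64(0.10653838768315074), 1036, array([ 0.55943534, -0.09935214]))
stop (565.922119140625, -169.63270568847656, 13.398866653442383, np.float64(0.10245303260450339), 493, array([ 0.56609721, -0.16891674]))
gauge (533.8471069335938, 152.8990936279297, 32.0345573425293, np.float64(0.09647064223502949), 3465, array([0.53515408, 0.15190797]))
skirt (545.5678100585938, 34.343910217285156, 33.910518646240234, np.float64(0.09484464582872124), 2984, array([0.54800859, 0.03319494]))
bar ((543.6982421875, 38.867431640625), (12.50369644165039, 57.798500061035156), 20.867786407470703) 0.11253489587508692 841
[[527.56226   63.644043]
 [548.15076    9.636843]
 [559.8342    14.09082 ]
 [539.2457    68.09802 ]]
-0.003 0.004 21 [ 0.0108 -0.0036 -0.0029] [ 0.0119  0.0036 -0.0002]
-0.01 -0.003 305 [ 0.0092 -0.016  -0.01  ] [ 0.0138  0.0161 -0.0031]
-0.02 -0.01 489 [ 0.0066 -0.0159 -0.02  ] [ 0.0139  0.016  -0.01  ]
-0.04 -0.02 534 [ 0.0079 -0.0058 -0.04  ] [ 0.014   0.0059 -0.02  ]
-0.07 -0.04 2199 [-0.0346 -0.0877 -0.07  ] [ 0.0415  0.0885 -0.04  ]
```

```bash
python3 -c "
import cv2;a=cv2.imread('pics/w0.png')[130:400,150:480];b=cv2.imread('pics/s1.png')[100:330,150:430]
cv2.imwrite('pics/c1.png',cv2.resize(b,(780,585*780//800 if 0 else 600),interpolation=cv2.INTER_CUBIC))"
```

```text
(no output)
```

View pics/c1.png

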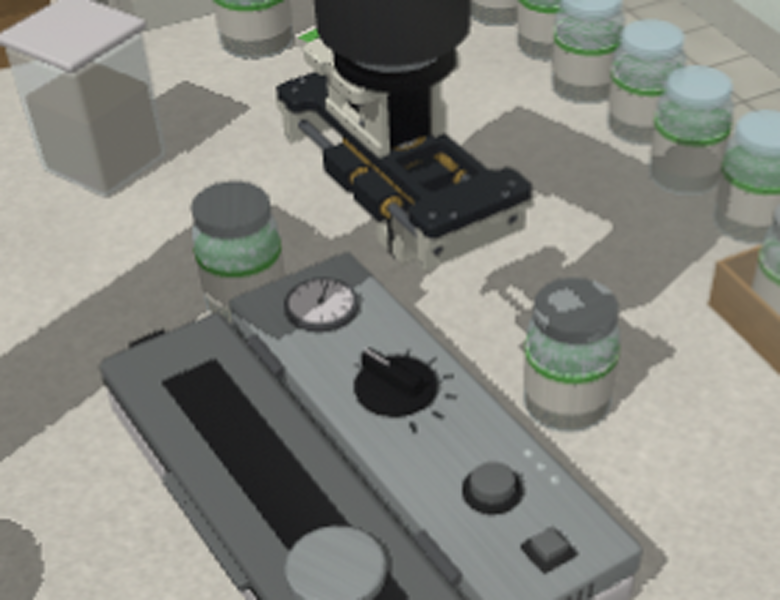

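Measured sizes match: bar 58×12.5 mm, skirt radius 33.9, start radius 17.0. The axis is at (0.5455, 0.0341) and the pointer direction is 110.9°. I'll descend behind the bar and push round an arc while watching the force.

```bash
cat >> h.py <<'E'
AX=np.array([.5455,.0342]); PHI=110.9; HX=.0115; RR=.029; Z=.100
def pose(ang,back=0,z=Z):   # ang: clicks angle pushed (deg cw)
    f=np.radians(PHI-ang); e=np.array([np.cos(f),np.sin(f)]); t=np.array([np.sin(f),-np.cos(f)])
    p=AX+RR*e-(.006+HX+back)*t; x=np.array([*t,0.]); return np.array([*p,z]),np.stack([x,np.cross([0,0,-1],x),[0,0,-1]],1),t,e
def push(a0,a1,step=5,speed=.02):
    for a in np.arange(a0,a1+.01,step):
        p,R,t,e=pose(a); robot.servo_line(p,R,speed=speed)
        F=np.array(robot.read_force()); print(a,"Ft %.1f Fr %.1f Fz %.1f t %.2f"%(F[:2]@t,F[:2]@e,F[2],robot.read_t()))
E
python3 - <<'E'
from h import *
p,R,_,_=pose(0,.014,.17); robot.goto(p,R)
p,R,_,_=pose(0,.014); robot.servo_line(p,speed=.08); print(robot.read_force(),robot.read_t())
for b in(.006,.003): robot.servo_line(pose(0,b)[0],speed=.02); print(b,robot.read_force().round(1) if hasattr(robot.read_force(),'round') else robot.read_force())
push(0,70)
E
```

```text
[-0.56573783 -0.78909457 -0.23484267] 5.8083
0.006 [ 0.7  1.  -0.8]
0.003 [-0.2 -1.3  0. ]
0.0 Ft -5.7 Fr 0.6 Fz 2.9 t 6.96
5.0 Ft -4.8 Fr 1.0 Fz 1.1 t 7.26
10.0 Ft 0.5 Fr -0.0 Fz 0.2 t 7.56
15.0 Ft -0.8 Fr 0.1 Fz 0.9 t 7.86
20.0 Ft -0.0 Fr -0.6 Fz -0.4 t 8.16
25.0 Ft 0.6 Fr -0.3 Fz -0.0 t 8.46
30.0 Ft -3.6 Fr -0.7 Fz 1.5 t 8.76
35.0 Ft -4.3 Fr -2.0 Fz 1.4 t 9.06
40.0 Ft -0.9 Fr -0.3 Fz -0.1 t 9.36
45.0 Ft 0.6 Fr 0.3 Fz 0.3 t 9.66
50.0 Ft -0.1 Fr 0.1 Fz -0.1 t 9.96
55.0 Ft 1.3 Fr -0.1 Fz -0.4 t 10.26
60.0 Ft -2.3 Fr -1.3 Fz 0.4 t 10.56
65.0 Ft -3.2 Fr -1.5 Fz 1.9 t 10.86
70.0 Ft -1.0 Fr -1.0 Fz -1.3 t 11.16
```

Each click shows clearly: a force peak of about 5 N, then a snap about 8–10° past the nominal angle. The fourth snap should come at about 100, so I'll stop there.

```bash
python3 - <<'E'
from h import *
push(75,95); push(98,104,2)
p,R,t,e=pose(104,.015); robot.servo_line(p,speed=.06)
p[2]=.17; robot.servo_line(p,speed=.12)
a=np.radians(5.6); x=np.array([np.cos(a),np.sin(a),0]); R=np.stack([x,np.cross([0,0,-1],x),[0,0,-1]],1)
robot.goto([.5588,-.1001,.24],R); robot.dwell(.2)
im,D,T=snap("wrist","w1"); print(robot.read_t(),robot.read_force())
C=cloud(robot.camera_info("wrist"),D,T).reshape(-1,3)
q=C[(np.hypot(*(C[:,:2]-AX).T)<.04)&(C[:,2]>.106)&(C[:,2]<.12)]; r=cv2.minAreaRect((q[:,:2]*1000).astype(np.float32)); print(r,len(q)); print(cv2.boxPoints(r))
s=C[(np.hypot(C[:,0]-.5588,C[:,1]+.1001)<.03)&(C[:,2]>.102)&(C[:,2]<.112)]; print(cv2.minEnclosingCircle((s[:,:2]*1000).astype(np.float32)),np.median(s[:,2]))
E
```

```text
75.0 Ft 0.7 Fr -0.6 Fz 1.0 t 11.46
80.0 Ft 1.0 Fr 0.1 Fz -0.4 t 11.76
85.0 Ft 0.9 Fr 0.5 Fz -0.0 t 12.06
90.0 Ft -0.5 Fr -0.8 Fz 0.2 t 12.36
95.0 Ft -2.8 Fr -1.0 Fz 1.2 t 12.66
98.0 Ft -2.3 Fr -1.9 Fz 0.1 t 12.91
100.0 Ft -0.9 Fr -0.9 Fz -0.1 t 13.16
102.0 Ft -1.4 Fr -0.5 Fz -0.1 t 13.41
104.0 Ft -0.1 Fr -0.9 Fz 0.4 t 13.66
16.6583 [ 0.46160964 -0.39349582  0.17475438]
((550.7044067382812, 35.28453063964844), (57.36175537109375, 12.502853393554688), 20.503271102905273) 1061
[[521.65076   31.094154]
 [526.03      19.383331]
 [579.75806   39.474907]
 [575.3788    51.18573 ]]
((558.8482666015625, -100.17704010009766), 17.071212768554688) 0.10671665670644534
```

View pics/w1.png

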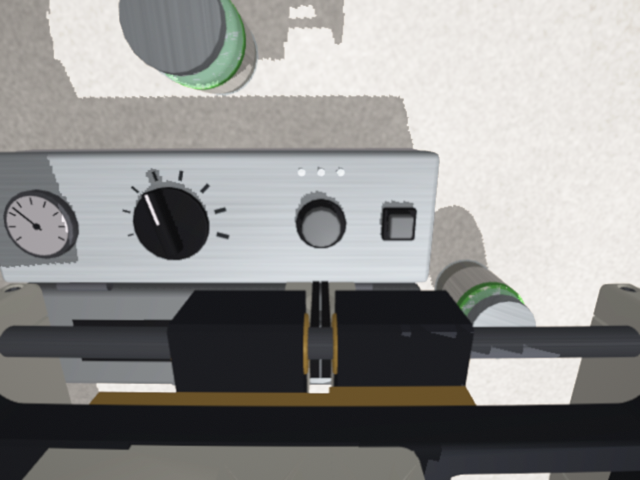

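The pointer now stands at 20.5°, so it has turned 90°, which is three clicks. The last push stopped just short of half-way (104 against 105) and the dial sprang back. My angles are therefore accurate, and I'll push the last click again to 112°.

```bash
python3 - <<'E'
from h import *
p,R,_,_=pose(88,.014,.17); robot.goto(p,R)
robot.servo_line(pose(88,.014)[0],speed=.08); robot.servo_line(pose(88,.003)[0],speed=.03)
push(90,110); push(112,112)
p,R,t,e=pose(112,.015); robot.servo_line(p,speed=.06)
p[2]=.17; robot.servo_line(p,speed=.12)
a=np.radians(5.6); x=np.array([np.cos(a),np.sin(a),0]); R=np.stack([x,np.cross([0,0,-1],x),[0,0,-1]],1)
robot.goto([.5588,-.1001,.24],R); robot.dwell(.2)
im,D,T=snap("wrist","w2"); print(robot.read_t(),robot.read_force())
C=cloud(robot.camera_info("wrist"),D,T).reshape(-1,3)
q=C[(np.hypot(*(C[:,:2]-AX).T)<.04)&(C[:,2]>.106)&(C[:,2]<.12)]; r=cv2.minAreaRect((q[:,:2]*1000).astype(np.float32)); print(r,len(q)); print(cv2.boxPoints(r))
E
```

```text
90.0 Ft -0.4 Fr 0.1 Fz -0.3 t 19.96
95.0 Ft -2.8 Fr -0.9 Fz 0.5 t 20.26
100.0 Ft -1.4 Fr -2.0 Fz 0.9 t 20.56
105.0 Ft 0.4 Fr -0.6 Fz 0.1 t 20.86
110.0 Ft -0.4 Fr -0.0 Fz -0.6 t 21.16
112.0 Ft -0.2 Fr 0.9 Fz 0.3 t 21.41
24.5083 [-0.37764697 -0.83387842  0.92440685]
((551.2915649414062, 32.5636100769043), (12.585016250610352, 56.85597229003906), 80.49310302734375) 1035
[[522.2147    31.052872]
 [578.2898    21.662178]
 [580.3684    34.07435 ]
 [524.29333   43.465042]]
```

View pics/w2.png

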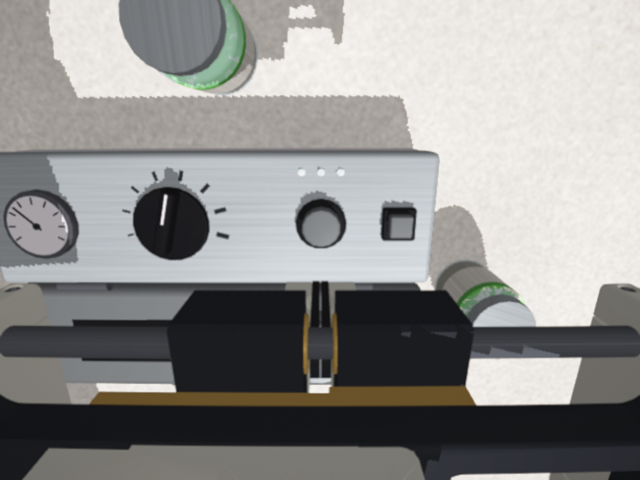

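The pointer is now at −9.5°, a turn of 120.4°, so all four clicks are done. Next I'll press start in small steps until the hard stop shows in the force.

```bash
python3 - <<'E'
from h import *
p=np.array([.5588,-.1001,.112]); robot.servo_line(p,speed=.1)
f0=robot.read_force()[2]
for z in np.arange(.107,.0965,-.001):
    p[2]=z; robot.servo_line(p,speed=.02); robot.dwell(.1); f=robot.read_force()[2]-f0; print(round(z,4),round(f,1),np.round(robot.read_position()[2],4))
    if f>9: break
robot.dwell(.3); print(robot.read_force())
p[2]=.20; robot.servo_line(p,speed=.1); robot.dwell(.5)
im,D,T=snap("wrist","w3"); C=cloud(robot.camera_info("wrist"),D,T).reshape(-1,3)
s=C[(np.hypot(C[:,0]-.5588,C[:,1]+.1001)<.012)]; print("start z",np.median(s[:,2]),robot.read_t())
q=C[(np.hypot(*(C[:,:2]-AX).T)<.04)&(C[:,2]>.106)&(C[:,2]<.12)]; print(cv2.minAreaRect((q[:,:2]*1000).astype(np.float32)))
E
```

```text
0.107 -0.2 0.107
0.106 1.9 0.1062
0.105 1.6 0.1051
0.104 2.0 0.1041
0.103 2.4 0.1031
0.102 4.4 0.1021
0.101 4.0 0.1011
0.1 6.2 0.1003
0.099 12.2 0.1002
[-0.47881926  0.81171294 13.36299957]
start z 0.2086297203772987 31.25
((551.3123168945312, 32.34812545776367), (12.00230598449707, 57.48945999145508), 80.97312927246094)
```

The hard stop came at z 0.1002, 6 mm below first contact. The 0.2086 reading is the finger itself, so I'll check again with it filtered out and then hand in.

```bash
python3 - <<'E'
from h import *
z=np.load("pics/w3.npz"); C=cloud(robot.camera_info("wrist"),z["D"],z["T"]).reshape(-1,3)
s=C[(np.hypot(C[:,0]-.5588,C[:,1]+.1001)<.012)&(C[:,2]<.13)]; m=np.median(s[:,2]); print(m,len(s))
if m>.1055: print(robot.job_done())
E
```

```text
0.1068666368734881 766
the job is handed in; nothing more can be done
None
```

The dial is four clicks clockwise of where it started (120.4° measured). The start button was pressed down to its hard stop and has come back up. The job is handed in at about 31 s, and no verdict was shown.

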